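# Fit the snap ring on the spindle

### The arm

A 6-joint arm with a two-finger parallel gripper is mounted at the origin on the work surface. World frame = base frame: x ahead of the robot, y to its left, z up, the work surface at z = 0. Lengths are in m, angles in rad, forces in N, time in s.
With the tool pointing down it reaches from about 0.4 to 0.825 m from the base axis. Payload 7 kg.
Tool frame: the origin (TCP) lies at the very end of the fingers, on their centre line; the grasp point (between the pads) lies 19 mm behind it; x points along the fingers, y is the direction in which the jaws open and shut, and the axes are right-handed (so a half turn about x gives the same grasp; the last joint's range is limited). The gripper opens to 88 mm and grips with 3 to 60 N. Pads are 19 mm wide; open, the fingers measure 130 mm over their backs; the gripper's body (78 mm by 193 mm) begins 47 mm behind the grasp point.
Start: joints at [1.533, 0.359, 0.012, 0, -1.224, -0.288], TCP at [0.216, 0.639, 0.227] pointing down, gripper open.
Joint ranges: [-3.07, 3.07], [-1.43, 2.12], [-1.02, 1.25], [-3.03, 1.67], [-3.05, -0], [-3.03, 3.03]. Speed limits (rad/s): [2.39, 2.39, 3.01, 3.14, 3.14, 3.14].

### API

Orientations are given as [roll, pitch, yaw] about the fixed x, y, z axes, in that order (R = Rz(yaw) Ry(pitch) Rx(roll)).
In Python, from station import arm gives the robot as it stands.
- The arm moves only by the shell command python3 -m inch 'ROWS' [OPENING] [FORCE]. ROWS is text: rows parted by semicolons, each of 6 numbers parted by spaces: the shift along the world's x, y, z in units of 30 mm (1.0 is 30 mm), then the turn, a rotation vector about the world's x, y, z in units of 5 degrees (1.0 is 5 degrees). In form: dx dy dz wx wy wz; .... A call has 1 to 12 rows; each row shifts and turns the commanded pose from where the row before left it; what a row does not reach is not made up. A row lasts 1/8 s, in which the tool goes at most 62.5 mm and 10.7 degrees, less where a joint would pass 70% of its speed; a pose out of reach is approached as far as the arm can. A call is refused whole if a number of a shift passes 1 or a number of a turn 1, either way. A call with a gripper value outside its range is refused whole. OPENING is the opening, from 0 (shut) to 1 (fully open), set as the call begins (- or left out, the last holds). The fingers move at their own pace and stop on an object; FORCE is the grip in N (left out, the last holds). Time passes only in rows, so rows that do not move let the fingers close. It gives the time, the measured TCP pose, the force and the opening at its end, in the units of the state.
- arm.get_state(): the state, without advancing time (a new reading comes with each control period).
- arm.grab_frame(name): name is "scene" or "top" or "wrist"; returns a dict with "frame" (420x560x3 uint8, red, green, blue), "range_z" (420x560 float32, m along the optical axis (not along the pixel's ray), 0 where there is no reading), "mtx" (3x3 intrinsics, pixels), "pose" (4x4, takes a point from camera to world coordinates). Camera axes: x right, y up, looking along -z (the intrinsics and any distortion apply to the point x, -y, -z); pixel columns grow to the right and rows downward; lengths in m; the calibration is good to about 2 mm. A picture is of the moment at which its call begins.
- arm.job_done(): hands the job in, once; it reports no verdict.
Trained networks look in a picture, given as the dict that the camera call returned (one of the last four; its "shot" number tells which), for a name from the list of things; names that differ only in an ending like _2 or _b are one class to them, and where a whole thing is asked for, a point or a joint stands for the part that bears it (a point fixed in the world has none). Each returns a list of dicts, best first, with "confidence" (0 to 1); they miss things now and then, are a little off and sometimes report something else, mostly with a low value. They report only what shows in the picture. A call takes as long as a camera call. They do not tell look-alikes from the thing itself.
- arm.search_frame(picture, target): "extent" ([centre column, centre row, width, height] as shares, 0 to 1, of the picture: columns of its width, rows of its height, round what is visible of it).
- arm.masks_of(picture, target): "mask" (420x560 bool, what is visible of it) and "extent" ([centre column, centre row, width, height] as shares, 0 to 1, of the picture: columns of its width, rows of its height, round what is visible of it).
- arm.place_of(picture, target): "position" ([column, row] as shares, 0 to 1, of the picture: columns of its width, rows of its height: a listed point, or the origin of a listed thing).
The state is a dict: "t": time; "q": joint angles; "qd": joint speeds; "joint_efforts": joint torques, N m; "eef_pos": TCP position; "ee_rot": TCP orientation; "force": force on the tool from outside, world axes, zero at the start; "moment": the same for the moment, N m; "width": finger opening in m.
Only numpy, scipy, OpenCV 4.12 (cv2) and the standard library are available. Lean on these libraries where they do the work, as an engineer would, in place of code of your own. Each camera call takes 0.05 s, during which the arm holds its last target. There are 200 camera calls.

### The job

Take the snap ring pliers from the wooden stand, put their tips into the two eyes of the snap ring that waits on the upright spindle's end, spread the ring only as far as it needs to pass over the spindle, bring it down gently until you feel it meet the brass washer, and let it contract into the groove there. Then put the pliers back upright, seated in their stand, and leave the other things on the bench alone.

Things in the scene. Friction and masses are not known exactly. Their poses are not given: they have to be found in the camera images.
- vice: Dark green machine vice (130 x 200 mm, jaw tops 76 mm high), fixed, gripping an upright steel spindle. Origin: on the spindle's axis at bench level; z up. Nose 37 mm dia from 128 to 138 mm; below 128 the 40 mm dia land; under it a groove, 36 mm dia, 6 mm high, whose floor is a brass washer, 52 mm dia. The washer's top, 94 to 108 mm up, differs each time and is not measured: find it by feel.
- ring: Dark steel snap ring, 4 mm thick, 54 mm across, level on the land's top edge (128 mm up), lightly gripping the nose. It is loose. Origin: its centre, in its underside; z up; +x points midway between its two eyes, and is turned up to 0.12 rad from the vice's x. It has to go down 20 to 34 mm; in the groove it has 2 mm of play in height.
- eye_left (a point): Centre of the eye on the ring's +y side, in its upper face: a square hole 8 mm wide right through the 4 mm thickness, with a rim about 2 mm wide. With the arms at 0 it lies at x 28, y +11 mm in the ring's frame, so the eyes are 22 mm apart; 24 mm while the ring waits.
- eye_right (a point): Centre of the eye on the ring's -y side, in its upper face, the same: at x 28, y -11 mm in the ring's frame with the arms at 0.
- ring_left (a joint): Opening of the ring's +y arm about its back end, rad: 0 relaxed, 0.02 on the nose. Its eye moves out 49 mm per rad against 1 N at 0 and 3 N at 0.15. The ring passes over the land from about 0.13; past 0.19 it is overstretched and spoilt. Aim at 0.15 to 0.16. Let go while still on the land, it clamps there at about 0.1.
- ring_right (a joint): Opening of the ring's -y arm about its back end, rad, the same towards -y.
- pliers: Upright crossed pliers, 108 mm tall, about 0.17 kg. Origin: midway between the tips at rest, at their lower ends; z up, tips spaced along y. Each tip: a 5.6 mm ball (z 0 to 5.6) on a 3.2 mm neck under a shoulder 14 (x) by 9 mm, underside at 7.7 mm, that meets the eye's rim. A 40 x 36 x 12 mm guide block (underside at 44 mm) rests on the stand. Turned by pi about z they work the same.
- pliers_grip (a point): Midway between the pliers' two upright rubber grip plates, 88 mm above the tips' lower ends. The plates are 24 mm wide along x, reach from 68 to 108 mm, and stand 56 mm apart over their outer faces (y +-28). Grip both from above, fingers closing along y. Keep the plates' height while squeezing and letting out: lift or lower the hand if its fingers swing.
- pliers_slide (a joint): Squeeze of the plates from rest, m, 0 to 0.027, against a spring (11 N + 0.4 N/mm) that also keeps the pliers in a partly closed hand. Plates span 56 mm minus this; tip centres are 20 mm plus this apart. 0.002 to 0.004 fits the unspread eyes; 0.007 starts to spread; 0.020 gives 0.13 rad, 0.022 0.15, 0.0255 0.19. Spread with the shoulders on the eyes, the balls hold the ring level.
- stand: Wooden stand, 100 x 100 mm, fixed, with two rails along y, tops at 60 mm, 25 mm apart, between rims 8 mm high that leave the pliers' guide block about 4 mm of play each way. Origin: its centre at bench level; z up. The seated pliers' origin lies 16 mm above it, their y along the stand's y.
- screwdriver: Bystander: screwdriver lying on the bench beyond the work.
- oiler: Bystander: dark closed oil bottle, 50 mm dia, 110 mm high. Origin under its centre.
- tin: Bystander: open aluminium parts tin, 64 mm dia, 40 mm high. Origin under its centre.
- bearing: Bystander: spare bearing ring lying flat between the stand and the vice, 52 mm dia, 15 mm high. Origin under its centre.
There are look-alikes about, which are no part of the job. Of the things shaped like the ring, the steel one is meant.

How it is judged:
By the outcome, as a careful person would: the job done as asked, in the order asked, and still so for the second after the job is handed in, with the robot touching nothing.
It also fails if it takes over 61 s, if anything falls off the work surface, if the arm or the gripper's body presses on something with over 40 N, if the wrist force passes 120 N, or if a joint passes its speed limit or range.

## Working session

There is one attempt and no reset: what is moved stays moved. The work goes in short steps, Python scripts to look and compute and a shell command to move; the robot and the scene stay as the last step left them, time stands still between calls to the robot, and variables do not carry over. Pictures are saved under pics/ and viewed, about 8 in all and at most 12, crops included, and the job is handed in when it is done.

```bash
ls; mkdir -p pics; cat > h.py <<'E'
import numpy as np, cv2
from station import arm
def world(p,col,row,z=None,d=None):
    K=p["mtx"];T=np.array(p["pose"]);r=np.array([(col-K[0,2])/K[0,0],-(row-K[1,2])/K[1,1],-1.])
    if z is not None:
        w=T[:3,:3]@r; return T[:3,3]+w*(z-T[2,3])/w[2]
    return T[:3,:3]@(r*d)+T[:3,3]
def cloud(p):
    K=p["mtx"];T=np.array(p["pose"]);D=p["range_z"];h,w=D.shape
    u,v=np.meshgrid(np.arange(w),np.arange(h))
    P=np.stack([(u-K[0,2])/K[0,0]*D,-(v-K[1,2])/K[1,1]*D,-D],-1)
    P=P@T[:3,:3].T+T[:3,3]; P[D==0]=np.nan; return P
def save(n,f,crop=None,s=1):
    if crop: f=f[crop[1]:crop[3],crop[0]:crop[2]]
    f=cv2.resize(f,None,fx=s,fy=s,interpolation=cv2.INTER_CUBIC)
    cv2.imwrite(f"pics/{n}.png",f[:,:,::-1])
E
python3 - <<'E'
from h import *
s=arm.get_state();print({k:np.round(v,3) for k,v in s.items()})
a=arm.grab_frame("top");b=arm.grab_frame("scene")
print([k for k in a if k not in("frame","range_z")],a["mtx"],np.round(a["pose"],3))
im=np.hstack([a["frame"],b["frame"]]);save("both",a["frame"],s=1.4);save("scene",b["frame"],s=1.4)
for n,p in(("top",a),("scene",b)):
    C=cloud(p)
    for t in("vice","ring","eye_left","eye_right","pliers","pliers_grip","stand","oiler","tin","bearing","screwdriver"):
        for r in arm.place_of(p,t)[:3]:
            c,w=r["position"];c*=560;w*=420
            i,j=int(np.clip(w,0,419)),int(np.clip(c,0,559))
            print(n,t,round(r["confidence"],2),round(c),round(w),np.round(C[i,j],3))
E
```

```text
pics
{'t': np.float64(0.0), 'q': array([ 1.533,  0.359,  0.011, -0.   , -1.224, -0.288]), 'qd': array([ 0.001, -0.002, -0.   , -0.001,  0.001, -0.   ]), 'joint_efforts': array([ 0.0000e+00, -5.8273e+01,  2.9306e+01,  6.9970e+00,  7.0000e-03,
       -0.0000e+00]), 'eef_pos': array([0.216, 0.639, 0.226]), 'ee_rot': array([ 1.664,  1.569, -1.803]), 'force': array([-0.523, -0.025,  0.921]), 'moment': array([0.022, 0.012, 0.012]), 'width': np.float64(0.088)}
['mtx', 'pose', 'shot'] [[449.61884011   0.         273.39691648]
 [  0.         449.61884011 211.24831461]
 [  0.           0.           1.        ]] [[ 0.012  0.998 -0.068  0.503]
 [-1.     0.014  0.025  0.012]
 [ 0.026  0.068  0.997  1.118]
 [ 0.     0.     0.     1.   ]]
top vice 0.94 211 229 [0.53  0.122 0.139]
top ring 0.73 192 286 [ 0.396  0.184 -0.   ]
top ring 0.61 199 161 [0.706 0.171 0.001]
top ring 0.48 203 228 [0.534 0.14  0.14 ]
top eye_left 0.66 199 213 [0.574 0.166 0.017]
top eye_left 0.6 205 283 [ 0.403  0.153 -0.001]
top eye_left 0.4 193 174 [ 0.671  0.189 -0.003]
top eye_right 0.54 210 220 [0.553 0.132 0.099]
top ey
[... 804 characters left out ...]
201 [0.54  0.155 0.116]
scene eye_right 0.4 384 293 [0.673 0.192 0.001]
scene eye_right 0.36 363 182 [0.513 0.139 0.139]
scene pliers_grip 0.87 179 198 [ 0.464 -0.257 -0.002]
scene stand 0.68 130 279 [ 0.715 -0.282  0.041]
scene stand 0.67 188 231 [ 0.595 -0.198  0.049]
scene oiler 0.76 426 315 [0.733 0.26  0.031]
scene oiler 0.53 186 232 [ 0.595 -0.205  0.045]
scene oiler 0.46 176 198 [ 0.463 -0.261  0.   ]
scene tin 0.72 428 313 [0.734 0.263 0.043]
scene tin 0.63 179 197 [ 0.462 -0.257  0.002]
scene tin 0.6 129 277 [ 0.688 -0.3    0.005]
scene bearing 0.65 291 207 [ 0.484 -0.001  0.018]
scene screwdriver 0.61 290 318 [0.756 0.02  0.02 ]
scene screwdriver 0.51 184 230 [ 0.594 -0.206  0.051]
```

```bash
python3 - <<'E'
import cv2,numpy as np
a=cv2.imread("pics/both.png");
f=a[int(120*1.4):int(310*1.4),int(130*1.4):int(410*1.4)]
cv2.imwrite("pics/v1.png",cv2.resize(f,None,fx=2,fy=2,interpolation=cv2.INTER_CUBIC))
E
```

```text
(no output)
```

View pics/v1.png

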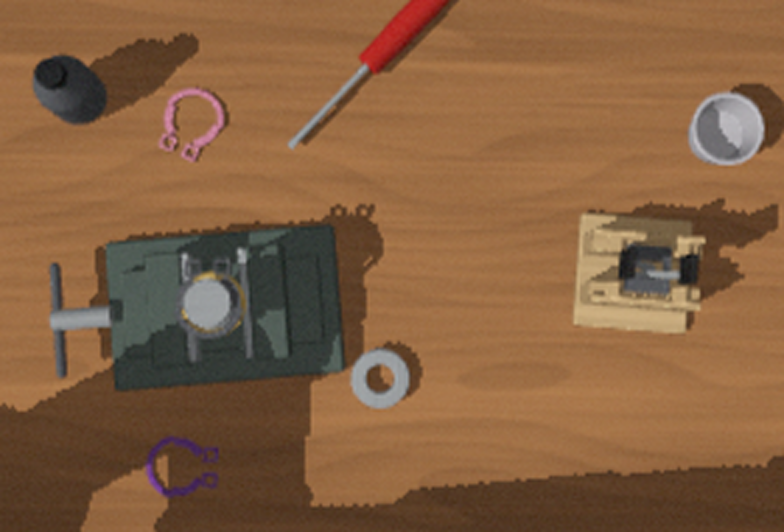

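View pics/scene.png

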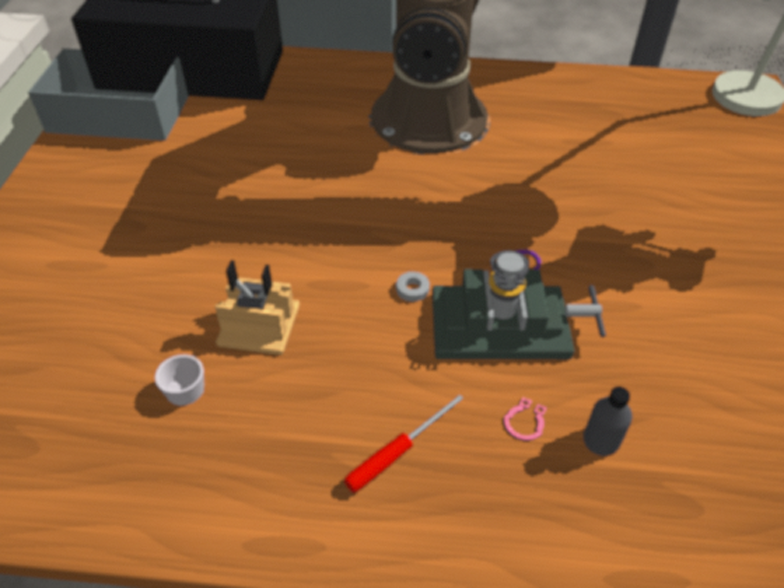

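The top view shows the things shaped like the ring: pink on the bench (crop 193,122), purple on the bench (crop 180,467), and the dark steel one on the spindle (crop 210,300). The steel one on the spindle is the one to use, and its eyes seem to point to +x (up). The pliers stand at crop 660,270 with their plates spaced along y. Next I'll get the tool axes and the wrist camera offset.

```bash
python3 - <<'E'
from h import *
from scipy.spatial.transform import Rotation as R
s=arm.get_state();M=R.from_euler('xyz',s['ee_rot']).as_matrix();print(M.round(3))
p=arm.grab_frame("wrist");T=np.array(p["pose"]);print(p["mtx"][0,0],T.round(3),(M.T@(T[:3,3]-s['eef_pos'])).round(3))
print((M.T@T[:3,:3]).round(2))
# stand/pliers by top depth
a=arm.grab_frame("top");C=cloud(a)
for lo,hi in((.095,.14),(.06,.075)):
    m=(C[...,2]>lo)&(C[...,2]<hi)&(abs(C[...,0]-.56)<.08)&(abs(C[...,1]+.2)<.09)
    print(lo,C[m][:,:2].min(0),C[m][:,:2].max(0),m.sum())
m=(C[...,2]>.12)&(C[...,2]<.15)&(abs(C[...,0]-.53)<.06)&(abs(C[...,1]-.13)<.06)
print(C[m].mean(0),C[m].min(0),C[m].max(0))
E
```

```text
[[ 0.    -0.32  -0.947]
 [ 0.    -0.947  0.32 ]
 [-1.    -0.     0.   ]]
332.79127781721905 [[-0.32   0.905  0.28   0.292]
 [-0.947 -0.306 -0.094  0.614]
 [ 0.001 -0.295  0.955  0.384]
 [ 0.     0.     0.     1.   ]] [-0.157  0.    -0.08 ]
[[-0.    0.3  -0.96]
 [ 1.    0.   -0.  ]
 [-0.   -0.96 -0.3 ]]
0.095 [ 0.55306435 -0.24893105] [ 0.58007029 -0.19144608] 115
0.06 [ 0.53424574 -0.26828392] [ 0.59965469 -0.17161252] 589
[0.53237358 0.13797091 0.13458863] [0.50579096 0.1123555  0.12404754] [0.56528348 0.1646304  0.14300501]
```

```bash
python3 -m inch '0.65 -0.98 0.2 0 0 0.22;0.65 -0.98 0.2 0 0 0.22;0.65 -0.98 0.2 0 0 0.22;0.65 -0.98 0.2 0 0 0.22;0.65 -0.98 0.2 0 0 0.22;0.65 -0.98 0.2 0 0 0.22;0.65 -0.98 0.2 0 0 0.22;0.65 -0.98 0.2 0 0 0.22;0.65 -0.98 0.2 0 0 0.22;0.65 -0.98 0.2 0 0 0.22;0.65 -0.98 0.2 0 0 0.22;0.65 -0.98 0.2 0 0 0.22'; python3 -m inch '0.65 -0.98 0.2 0 0 0.22;0.65 -0.98 0.2 0 0 0.22;0.65 -0.98 0.2 0 0 0.22;0.65 -0.98 0.2 0 0 0.22;0.65 -0.98 0.2 0 0 0.22;0 0 0 0 0 0'
python3 - <<'E'
from h import *
p=arm.grab_frame("wrist");C=cloud(p);np.savez("w1.npz",f=p["frame"],C=C,K=p["mtx"],T=p["pose"])
for t in("ring","eye_left","eye_right","vice"):
    for r in arm.place_of(p,t)[:3]:
        c,w=r["position"];c*=560;w*=420
        print(t,round(r["confidence"],2),round(c),round(w),C[int(w),int(c)].round(4),world(p,c,w,z=.132).round(4))
save("w1",p["frame"],s=1.4)
E
```

```text
t: 2.8
eef_pos: [0.4506, 0.2856, 0.299]
ee_rot: [-2.132, 1.57, 0.915]
force: [-0.2, 0.3, 1.3]
width: 0.0871
t: 3.55
eef_pos: [0.5486, 0.138, 0.3288]
ee_rot: [2.972, 1.57, -0.172]
force: [-0.6, 0.4, 0.3]
width: 0.0877
ring 0.61 248 56 [ 7.007e-01  1.724e-01 -2.000e-04] [0.6801 0.1629 0.132 ]
ring 0.6 270 202 [0.5347 0.1425 0.137 ] [0.533 0.142 0.132]
ring 0.58 245 265 [ 0.3931  0.185  -0.0008] [0.4568 0.1719 0.132 ]
eye_left 0.79 259 178 [0.5425 0.1598 0.04  ] [0.5599 0.1545 0.132 ]
eye_left 0.52 245 82 [0.6671 0.1772 0.0007] [0.6564 0.1664 0.132 ]
eye_left 0.25 519 160 [ 0.5635 -0.2087  0.0115] [ 0.5793 -0.1216  0.132 ]
eye_right 0.71 282 180 [0.5522 0.1286 0.097 ] [0.5581 0.1291 0.132 ]
eye_right 0.49 231 77 [ 0.6748  0.1961 -0.0009] [0.6616 0.1799 0.132 ]
eye_right 0.49 265 273 [ 0.3786  0.153  -0.0014] [0.4465 0.1484 0.132 ]
vice 0.73 270 181 [0.5501 0.1428 0.0985] [0.5568 0.1422 0.132 ]
```

View pics/w1.png

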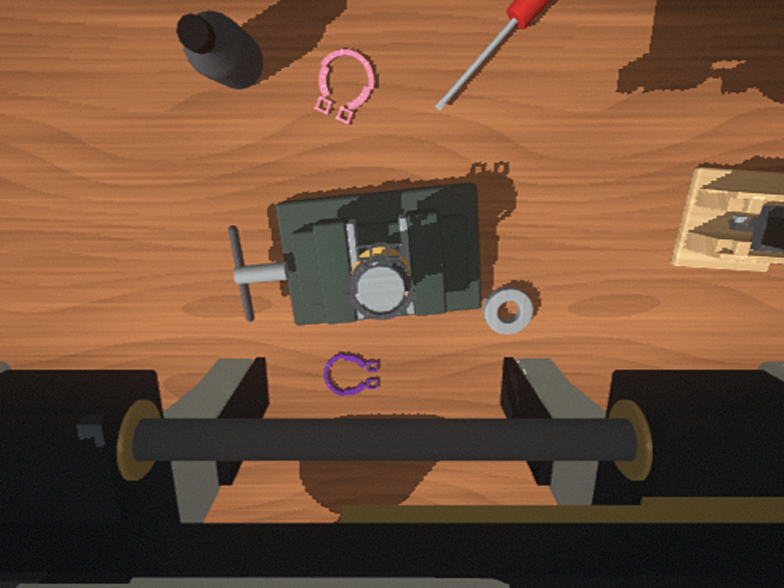

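The wrist view shows the steel ring round the spindle at pixel (380,285), the eyes just above it near (362,250) and (395,252), and part of the pliers at the right. A close crop will check the eyes, and I'll fit the nose from the depth.

```bash
python3 - <<'E'
from h import *
d=np.load("w1.npz");C=d["C"];save("c1",d["f"],(235,155,310,235),8)
m=(C[...,2]>.134)&(abs(C[...,0]-.53)<.05)&(abs(C[...,1]-.14)<.05)
v,u=np.where(m);print("nose top",C[m].mean(0).round(4),C[m].min(0).round(4),C[m].max(0).round(4),m.sum())
m=(C[...,2]>.124)&(C[...,2]<.1345)&(abs(C[...,0]-.53)<.05)&(abs(C[...,1]-.14)<.05)
for x,y,z in C[m][C[m][:,0]>.548]:print(round(x,4),round(y,4),round(z,4))
m=(C[...,2]>.07)&(C[...,2]<.08)&(abs(C[...,0]-.53)<.08)&(abs(C[...,1]-.14)<.12)
print(cv2.minAreaRect((C[m][:,:2]*1000).astype(np.float32)))
E
```

```text
nose top [0.5704 0.14   0.4123] [0.5119 0.09   0.1343] [0.58   0.19   0.4397] 46691
0.5646 0.1282 0.1269
0.5647 0.1272 0.127
0.5649 0.1261 0.1287
0.5647 0.125 0.1275
0.5638 0.1522 0.128
0.5638 0.1511 0.1281
0.5635 0.15 0.1266
0.5637 0.1489 0.1274
0.5641 0.1478 0.1296
0.5642 0.1359 0.1307
0.5643 0.1348 0.1313
0.5641 0.1337 0.1298
0.5642 0.1327 0.1306
0.5644 0.1316 0.1317
0.5643 0.1305 0.1308
0.5642 0.1294 0.1306
0.5643 0.1284 0.1313
0.5643 0.1273 0.1309
0.5644 0.1262 0.1316
0.5643 0.1251 0.1309
0.5635 0.1595 0.1321
0.5634 0.1585 0.1315
0.5631 0.1575 0.1301
0.5632 0.1564 0.1308
0.563 0.1553 0.1297
0.5635 0.1542 0.1321
0.5633 0.1531 0.1311
0.5633 0.152 0.1313
0.5632 0.151 0.1306
0.5632 0.1499 0.1307
0.5633 0.1488 0.1315
0.5631 0.1478 0.1304
0.5633 0.1359 0.1312
0.5633 0.1348 0.1317
0.5635 0.1338 0.1324
0.5632 0.1327 0.1311
0.5633 0.1316 0.1314
0.5634 0.1305 0.1321
0.5634 0.1295 0.1322
0.5632 0.1283 0.1309
0.5633 0.1273 0.1314
0.5631 0.1262 0.1305
0.563 0.1251 0.1298
0.5623 0.1596 0.1316
0.5622 0.1585 0.131
0.5622 0.1575 0.1312
0.5621 0.1564 0.1309
0.562 0.1553 0.1303
0.5624 0.1542 0.132
[... 3194 characters left out ...]

0.5497 0.126 0.1297
0.5496 0.1249 0.1294
0.5485 0.1578 0.1288
0.5492 0.1566 0.1322
0.549 0.1555 0.1313
0.5489 0.1544 0.1307
0.5488 0.1534 0.1304
0.548 0.1491 0.1269
0.5482 0.148 0.1275
0.5481 0.1469 0.1271
0.548 0.1447 0.1269
0.5481 0.1436 0.1272
0.548 0.1425 0.1271
0.5484 0.1414 0.1289
0.5481 0.1403 0.1272
0.5484 0.1326 0.1289
0.5488 0.1304 0.1305
0.5487 0.1293 0.1303
0.5487 0.1282 0.1302
0.549 0.1272 0.1316
0.5487 0.1261 0.1302
0.5487 0.125 0.1302
0.5488 0.1239 0.1307
0.5481 0.1544 0.1321
0.5482 0.1435 0.1329
0.5482 0.1424 0.1326
0.5483 0.1413 0.133
0.5484 0.1402 0.1336
0.5481 0.137 0.1325
((530.0382080078125, 140.4806365966797), (95.07567596435547, 114.27540588378906), 5.492140769958496)
```

View pics/c1.png

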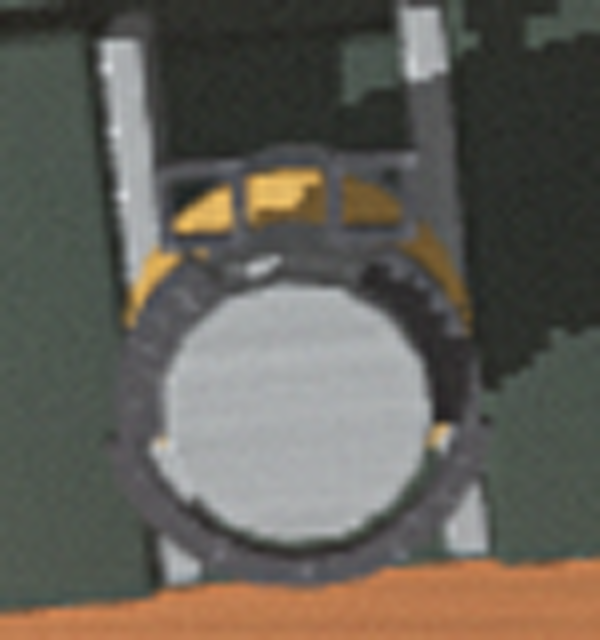

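The eyes are clear. The left is at about (0.558, 0.1533) and the right at about (0.5588, 0.1305). The spindle axis is at about (0.530, 0.1405) and the ring yaw about +0.04. Now to the pliers.

```bash
python3 -m inch '0.1 -1 -0.15 0 0 0;0.1 -1 -0.15 0 0 0;0.1 -1 -0.15 0 0 0;0.1 -1 -0.15 0 0 0;0.1 -1 -0.15 0 0 0;0.1 -1 -0.15 0 0 0;0.1 -1 -0.15 0 0 0;0.1 -1 -0.15 0 0 0;0.1 -1 -0.15 0 0 0;0.1 -1 -0.15 0 0 0;0.1 -1 -0.15 0 0 0;0 -0.9 0 0 0 0'; python3 -m inch '0 0 0 0 0 0'
python3 - <<'E'
from h import *
p=arm.grab_frame("wrist");C=cloud(p);np.savez("w2.npz",f=p["frame"],C=C,K=p["mtx"],T=p["pose"])
for t in("pliers","pliers_grip","stand"):
    for r in arm.place_of(p,t)[:2]:
        c,w=r["position"];c*=560;w*=420
        print(t,round(r["confidence"],2),round(c),round(w),C[int(w),int(c)].round(4))
R=lambda lo,hi,ylo=-.32,yhi=-.13:C[(C[...,2]>lo)&(C[...,2]<hi)&(C[...,0]>.48)&(C[...,0]<.65)&(C[...,1]>ylo)&(C[...,1]<yhi)]
for lo,hi in((.117,.13),(.066,.0705),(.008,.03),(.05,.066)):
    Q=R(lo,hi);print(lo,len(Q),Q.min(0).round(4),Q.max(0).round(4),Q.mean(0).round(4),cv2.minAreaRect((Q[:,:2]*1000).astype(np.float32)))
Q=R(.117,.13)
ym=Q[:,1].mean()
for s in(1,-1):
    q=Q[(Q[:,1]-ym)*s>0];print(cv2.minAreaRect((q[:,:2]*1000).astype(np.float32)),q.mean(0))
save("w2",p["frame"],s=1.4)
E
```

```text
t: 5.3
eef_pos: [0.5806, -0.2174, 0.2785]
ee_rot: [-0.229, 1.57, 2.914]
force: [-0.6, 0.0, 0.3]
width: 0.0879
t: 5.42
eef_pos: [0.5805, -0.218, 0.2786]
ee_rot: [0.137, 1.57, -3.005]
force: [-0.7, 0.8, -0.1]
width: 0.0876
pliers_grip 0.9 275 209 [ 0.5551 -0.2179  0.0712]
stand 0.59 276 189 [ 0.5784 -0.219   0.0714]
0.117 310 [ 0.5518 -0.2473  0.1171] [ 0.579 -0.191  0.125] [ 0.5663 -0.2189  0.1227] ((565.4374389648438, -218.7686004638672), (56.009056091308594, 23.861417770385742), 86.19822692871094)
0.066 1182 [ 0.5328 -0.2673  0.066 ] [ 0.5981 -0.1712  0.0705] [ 0.5707 -0.2185  0.0676] ((565.3255004882812, -219.0648651123047), (93.46794891357422, 61.019344329833984), 86.09805297851562)
0.008 1881 [ 0.544  -0.2716  0.0081] [ 0.6175 -0.169   0.0299] [ 0.5926 -0.2203  0.0124] ((581.4099731445312, -220.024169921875), (99.69329071044922, 67.96524047851562), 85.92264556884766)
0.05 1221 [ 0.5326 -0.2676  0.05  ] [ 0.5988 -0.1704  0.066 ] [ 0.569  -0.2188  0.0598] ((565.1867065429688, -218.92112731933594), (93.9444351196289, 61.62947082519531), 86.0130844116211)
((567.0999145507812, -193.9350128173828), (6.035337924957275, 23.83963966369629), 86.80010223388672) [ 0.56814192 -0.19404222  0.12285541]
((563.7651977539062, -243.69699096679688), (6.0309247970581055, 23.82891273498535), 86.16609191894531) [ 0.56448754 -0.24351972  0.12263522]
```

View pics/w2.png

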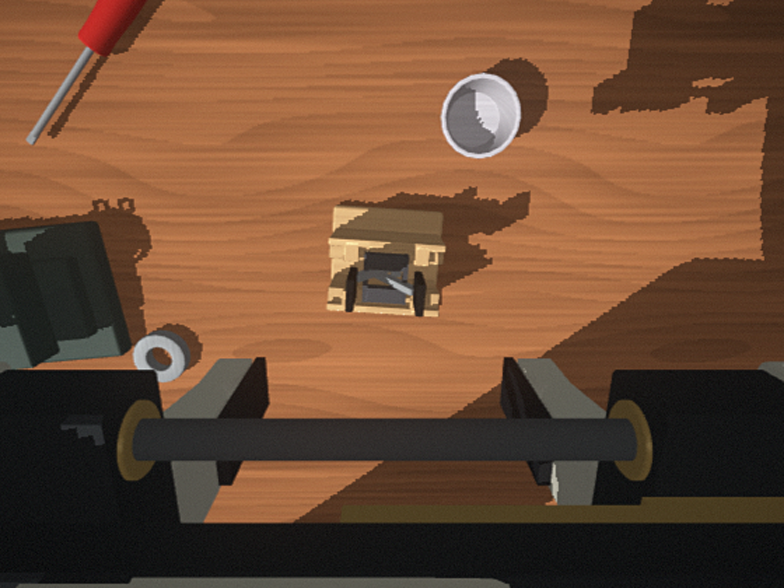

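```bash
python3 - <<'E'
from h import *
d=np.load("w2.npz");C=d["C"];f=d["f"].astype(int)
br=f.max(-1)-f.min(-1)
m=(C[...,2]>.04)&(C[...,2]<.085)&(abs(C[...,0]-.565)<.045)&(abs(C[...,1]+.219)<.045)&(br<25)
Q=C[m];print(Q[:,2].min(),np.histogram(Q[:,2],bins=np.arange(.04,.09,.004)))
c,s=np.cos(.067),np.sin(.067);X=Q[:,:2]-[.5654,-.2188];L=np.c_[c*X[:,0]-s*X[:,1],s*X[:,0]+c*X[:,1]]*1000
k=Q[:,2]>.068;print(L[k].min(0),L[k].max(0),np.percentile(L[k],[2,98],axis=0))
save("c2",d["f"],(225,145,325,235),8)
E
python3 -m inch '-0.5 0 -1 0 0 -0.77;0 0 -1 0 0 0;0 0 -1 0 0 0;0 0 -1 0 0 0;0 0 -0.5 0 0 0;0 0 0 0 0 0' 1 15
```

```text
0.04335172113684527 (array([  1,  10,  16,  20,  24,  42,  73, 678, 112,  33,  34,   9]), array([0.04 , 0.044, 0.048, 0.052, 0.056, 0.06 , 0.064, 0.068, 0.072,
       0.076, 0.08 , 0.084, 0.088]))
[-20.4129838  -22.17366009] [20.00138027 23.35120419] [[-19.21411389 -17.57142608]
 [ 19.6680328   17.54713445]]
t: 6.38
eef_pos: [0.5653, -0.2168, 0.1435]
ee_rot: [0.049, 1.569, 3.124]
force: [0.2, -0.6, 0.1]
width: 0.0876
```

View pics/c2.png

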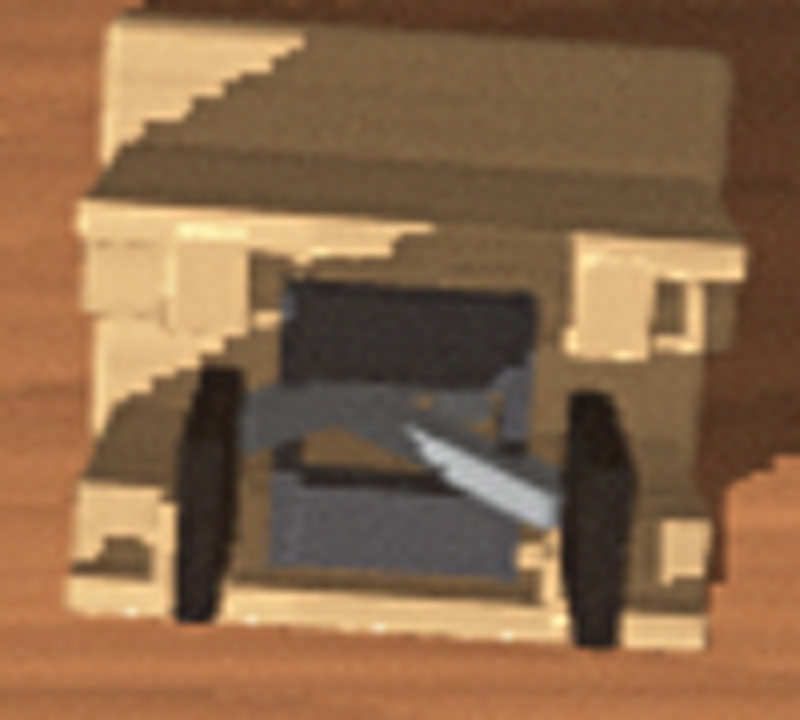

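```bash
python3 - <<'E'
from h import *
from scipy.spatial.transform import Rotation as R
print(R.from_euler('xyz',arm.get_state()['ee_rot']).as_matrix().round(3))
d=np.load("w1.npz");C=d["C"];f=d["f"].astype(int)
m=(f[...,0]-f[...,2]>70)&(abs(C[...,0]-.53)<.05)&(abs(C[...,1]-.14)<.035)&(C[...,2]>.08)&(C[...,2]<.12)
z=C[m][:,2];print(m.sum(),np.percentile(z,[5,25,50,75,95]),f[m].mean(0))
E
python3 -m inch '0 -0.07 -0.65 0 0 0;0 0 -0.65 0 0 0;0 0 -0.65 0 0 0;0 0 0 0 0 0'
```

```text
[[-0.002 -0.066 -0.998]
 [ 0.    -0.998  0.066]
 [-1.     0.     0.002]]
88 [0.09614858 0.096959   0.09758355 0.09813582 0.09917   ] [197.07954545 158.31818182  88.10227273]
t: 6.88
eef_pos: [0.5655, -0.2193, 0.0856]
ee_rot: [0.101, 1.57, -3.107]
force: [0.2, -0.7, 0.1]
width: 0.088
```

```bash
python3 -m inch '0 0 0 0 0 0;0 0 0 0 0 0;0 0 0 0 0 0;0 0 0 0 0 0' 0.6 35; python3 -m inch '0 0 0 0 0 0;0 0 0 0 0 0'
```

```text
t: 7.38
eef_pos: [0.5659, -0.2193, 0.0861]
ee_rot: [-2.905, 1.57, 0.17]
force: [0.5, 3.1, 1.7]
width: 0.0547
t: 7.62
eef_pos: [0.566, -0.2191, 0.086]
ee_rot: [-2.894, 1.57, 0.181]
force: [-0.9, 4.5, 5.6]
width: 0.0529
```

```bash
python3 -m inch '0 0 0.3 0 0 0;0 0 0.6 0 0 0;0 0 0.9 0 0 0;0 0 0.9 0 0 0;0 0 0.9 0 0 0;0 0 0.9 0 0 0;0 0 0.8 0 0 0;-0.02 0.5 0 0 0 0.1;-0.02 0.95 0 0 0 0.1;-0.02 0.95 0 0 0 0.1;-0.02 0.95 0 0 0 0.1;-0.02 0.95 0 0 0 0.1'; python3 -m inch '-0.02 0.95 0 0 0 0.1;-0.02 0.95 0 0 0 0.1;-0.02 0.95 0 0 0 0.1;-0.02 0.95 0 0 0 0.1;-0.02 0.95 0 0 0 0.1;-0.02 0.95 0 0 0 0.1;-0.02 0.95 0 0 0 0.1;0 0.6 0 0 0 0.03;0 0.48 0 0 0 0;0 0 0 0 0 0;0 0 0 0 0 0'
python3 - <<'E'
from h import *
p=arm.grab_frame("wrist");C=cloud(p);np.savez("w3.npz",f=p["frame"],C=C,K=p["mtx"],T=p["pose"])
save("w3",p["frame"],s=1.4)
q=arm.grab_frame("scene");np.savez("s3.npz",f=q["frame"],C=cloud(q))
E
```

```text
t: 9.12
eef_pos: [0.5615, -0.089, 0.2432]
ee_rot: [-0.016, 1.569, 3.103]
force: [-0.2, -0.1, -1.7]
width: 0.0526
t: 10.5
eef_pos: [0.5583, 0.141, 0.2444]
ee_rot: [0.636, 1.57, -2.465]
force: [0.2, -0.4, -1.4]
width: 0.0526
```

View pics/w3.png

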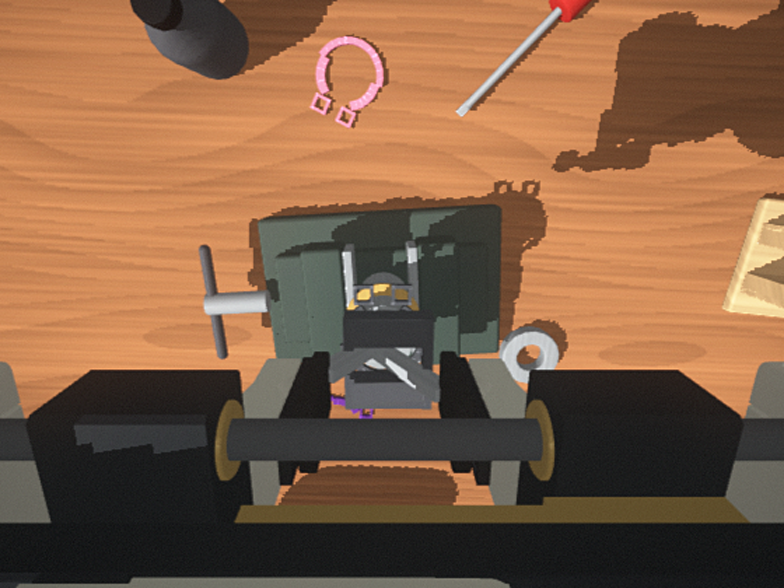

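```bash
python3 - <<'E'
from h import *
d=np.load("w3.npz");C=d["C"];f=d["f"].astype(int)
tcp=np.array([.5583,.141]);a=.04;c,s=np.cos(a),np.sin(a)
def loc(Q):
    X=Q[:,:2]-tcp;return np.c_[c*X[:,0]+s*X[:,1],-s*X[:,0]+c*X[:,1]]*1000
near=(abs(C[...,0]-.558)<.03)&(abs(C[...,1]-.141)<.035)
# block top
m=near&(C[...,2]>.21)&(C[...,2]<.24)
print("z hist",np.histogram(C[near][:,2],bins=np.arange(.16,.30,.005)))
m=near&(C[...,2]>.225)&(C[...,2]<.238);Q=C[m];print("blk",len(Q),Q.mean(0))
if len(Q)>20:
    L=loc(Q);A=np.c_[L,np.ones(len(L))];print(np.percentile(L,[1,99],axis=0),np.linalg.lstsq(A,Q[:,2]*1000,rcond=None)[0])
q=np.load("s3.npz");save("s3",q["f"],(300,100,420,220),6)
E
```

```text
z hist (array([   0,    0,    0,    0,    0,    0,    0,    0,    0,   15,   80,
        189,  433, 2594,  658,  238,  297,  425,  366,  376,  494,  399,
        382,  495,  912,  467,  267]), array([0.16 , 0.165, 0.17 , 0.175, 0.18 , 0.185, 0.19 , 0.195, 0.2  ,
       0.205, 0.21 , 0.215, 0.22 , 0.225, 0.23 , 0.235, 0.24 , 0.245,
       0.25 , 0.255, 0.26 , 0.265, 0.27 , 0.275, 0.28 , 0.285, 0.29 ,
       0.295]))
blk 3397 [0.55945707 0.13994485 0.22964943]
[[-20.36751353 -19.41618893]
 [ 19.21099505  17.0760386 ]] [-7.68944374e-03  7.24345717e-04  2.29658790e+02]
```

View pics/s3.png

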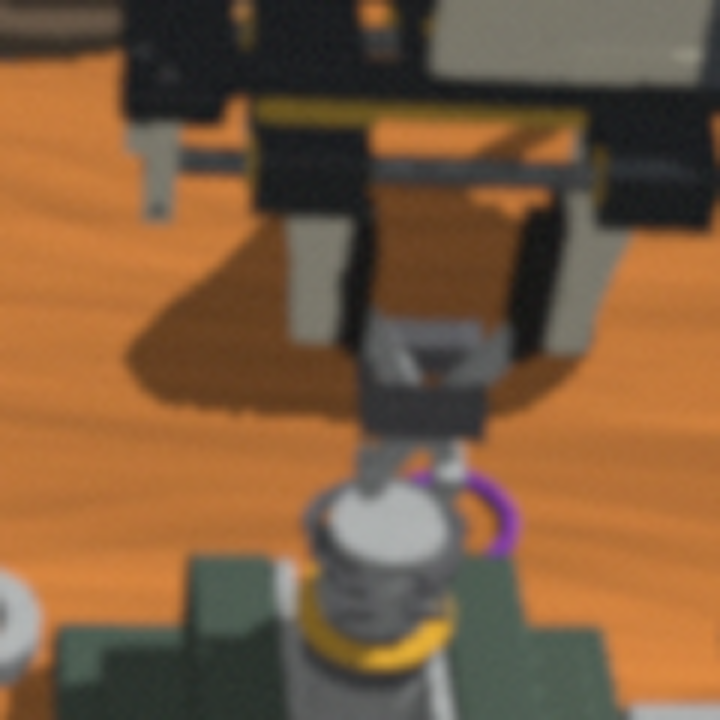

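```bash
python3 - <<'E'
from h import *
def show(n):
    d=np.load(n);C=d["C"]
    m=(C[...,2]>.1285)&(C[...,2]<.1342)&(C[...,0]>.552)&(C[...,0]<.568)&(abs(C[...,1]-.1415)<.024)
    Q=C[m][:,:2]*1000
    print(n,len(Q),Q.min(0),Q.max(0))
    H,ye,xe=np.histogram2d(Q[:,0],Q[:,1],bins=[np.arange(551,567,1),np.arange(121,163,1)])
    for i in range(len(H)-1,-1,-1):print(int(ye[i]),''.join('.' if v==0 else str(min(9,int(v))) for v in H[i][::-1]))
show("w1.npz");show("w3.npz")
d=np.load("w3.npz");C=d["C"]
m=(C[...,2]>.2275)&(C[...,2]<.2315)&(abs(C[...,0]-.558)<.03)&(abs(C[...,1]-.141)<.03)
Q=C[m][:,:2]*1000
H,ye,xe=np.histogram2d(Q[:,0],Q[:,1],bins=[np.arange(534,584,2),np.arange(116,166,1)])
for i in range(len(H)-1,-1,-1):print(int(ye[i]),''.join('.' if v==0 else str(min(9,int(v))) for v in H[i][::-1]))
save("c3",d["f"],(235,190,320,250),9)
E
```

```text
w1.npz 161 [552.09051482 123.95490887] [564.94696579 159.6399753 ]
565 .........................................
564 ..............1...........11111111121....
563 ..11111111.1111...........1111111111.....
562 ..111111111.111...........11........1....
561 ..1...........1...........11.......12....
560 ..122........2.....................21....
559 ....1.........2...........11........1....
558 ...1.........1............11.......1.....
557 ...11........11...........11.......11....
556 ...11........11...........11.......11....
555 ...11........11...........11.......11.1..
554 ...11........11...........11111111111.1..
553 ...11111111.111...........11111111111.1..
552 ...111111111.111..........111111.1.......
551 .........................................
w3.npz 249 [552.02048871 124.37321992] [564.93032198 159.93352135]
565 .........................................
564 .........................1112221123312...
563 ...11221222224...........111.2.2211211...
562 ..212111311112...........221121....221...
561 ..2311122111.2...........11.........11...
560 ..22.........11..........11.........2....

[... 1009 characters left out ...]
58 ...............443.....................56576.....
556 ...............................4326454767654.....
554 ...........1..................3442.11.2..........
552 .........363.................12363...............
550 ........7753.1..........2231.21442...............
548 ........6546774685489748693878388442.............
546 ........67367746682565456345836672566211.........
544 ........6547454683866367736854762766557421.......
542 ........4635836653366357366526655674666566331....
540 ........2546635863963774459366527636472674561....
538 ........4576637637454664564476564634644435852....
536 ........223531211123.121111.....1...........1....
534 .................................................
```

View pics/c3.png

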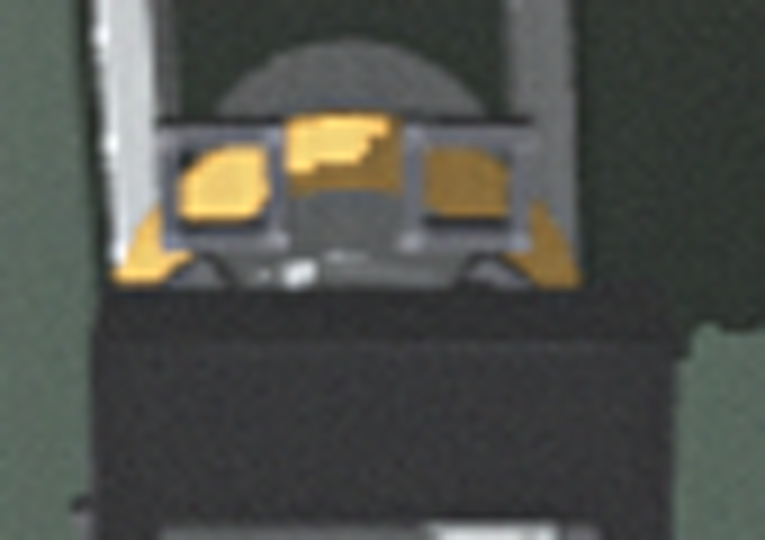

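```bash
python3 - <<'E'
from h import *
d=np.load("s3.npz");C=d["C"]
def grid(C,lo,hi,xs,ys,sx,sy):
    m=(C[...,2]>lo)&(C[...,2]<hi)
    Q=C[m][:,:2]*1000
    H,ye,xe=np.histogram2d(Q[:,0],Q[:,1],bins=[np.arange(xs[0],xs[1]+1,sx),np.arange(ys[0],ys[1]+1,sy)])
    for i in range(len(H)-1,-1,-1):
        if H[i].any():print(int(ye[i]),''.join('.' if v==0 else str(min(9,int(v))) for v in H[i][::-1]))
m=(abs(C[...,0]-.558)<.03)&(abs(C[...,1]-.141)<.045)&(C[...,2]>.165)&(C[...,2]<.29)
Q=C[m]*1000
# front view: rows z, cols y descending
H,ze,yx=np.histogram2d(Q[:,2],Q[:,1],bins=[np.arange(165,292,3),np.arange(96,187,1.5)])
print("front view z; leftmost y=",yx[-1])
for i in range(len(H)-1,-1,-1):print(int(ze[i]),''.join('.' if v==0 else str(min(9,int(v))) for v in H[i]))
m=(C[...,2]>.135)&(C[...,2]<.142)&(abs(C[...,0]-.53)<.03)&(abs(C[...,1]-.141)<.03)
Q=C[m]*1000;print("nose",Q.mean(0),Q.min(0),Q.max(0))
d=np.load("w1.npz");C=d["C"];m=(C[...,2]>.136)&(C[...,2]<.142)&(abs(C[...,0]-.53)<.03)&(abs(C[...,1]-.141)<.03)
Q=C[m]*1000;print("nose w1",Q.mean(0),Q.min(0),Q.max(0))
E
```

```text
front view z; leftmost y= 186.0
288 111111..121....................................61.1..21211.2
285 .21.1.222122.................................1.3111112212221
282 .122231121..2687...........................4998411231..2.22.
279 21122111..122133...........................621222112.2121111
276 111.1.2.22122111..........................13111.111.113.211.
273 12121.131.2111111..........................5.11212.123.2.12.
270 .121222..12111311..........................5121121.121.211..
267 ..121123.21112.2...........................211211..3212111..
264 ..1111..14121.1............................42112.12222213.1.
261 ..11112..2112222...........................6.221222111...2..
258 .4111113311.22111..........................3211.22112.1221..
255 .52.111.11221111...........................4112111121211.21.
252 .111222211.1.111...........................511..1.11111121..
249 ..12111.1.122222..........................261111121.212.1...
246 ........1.2121..11........................24.321.2.1...1....
243 ............11.2.141...................234112.1.1...........
240 .................1.2.1..
[... 1220 characters left out ...]
..........11.111.........22.21.1...................
180 ....................................1.......................
177 ......................1.....................................
174 .....................1...............1......................
171 ............................................................
168 ............................................................
165 ............................................................
nose [531.05794322 140.79304262 138.49839364] [507.80928481 116.17824248 135.04689941] [548.28696065 163.72008056 141.98129532]
nose w1 [530.48010944 140.45757007 137.17955623] [511.89730152 122.80377986 136.00711686] [548.25553872 157.83865834 139.05565276]
```

```bash
python3 -m inch '0.03 0.05 0 0 0 0;0 0 -0.5 0 0 0;0 0 -0.5 0 0 0;0 0 -0.3 0 0 0;0 0 0 0 0 0;0 0 0 0 0 0'
python3 - <<'E'
from h import *
from scipy.spatial.transform import Rotation as R
print(R.from_euler('xyz',arm.get_state()['ee_rot']).as_matrix().round(3))
q=arm.grab_frame("scene");C=cloud(q);np.savez("s4.npz",f=q["frame"],C=C)
m=(C[...,0]>.545)&(C[...,0]<.59)&(abs(C[...,1]-.141)<.03)&(C[...,2]>.110)&(C[...,2]<.17)
Q=C[m]*1000
H,ze,yx=np.histogram2d(Q[:,2],Q[:,1],bins=[np.arange(110,170,2),np.arange(115,170,1.)])
for i in range(len(H)-1,-1,-1):print(int(ze[i]),''.join('.' if v==0 else str(min(9,int(v))) for v in H[i]))
p=arm.grab_frame("wrist");
a=cv2.resize(q["frame"][120:200,320:400],None,fx=5,fy=5,interpolation=cv2.INTER_CUBIC)
b=cv2.resize(p["frame"][200:280,237:317],None,fx=5,fy=5,interpolation=cv2.INTER_CUBIC)
save("c4",np.hstack([a,b]))
E
```

```text
t: 11.35
eef_pos: [0.5595, 0.1431, 0.2058]
ee_rot: [3.055, 1.57, -0.046]
force: [-0.2, 0.1, -1.6]
width: 0.0524
[[ 0.     0.041 -0.999]
 [-0.    -0.999 -0.041]
 [-1.     0.    -0.   ]]
166 ...................1...1...1..........................
164 ..................1..111.2.1.1........................
162 ...............1..1.1.1.1.............................
160 ................12..1.....1...........................
158 .............1.1...21...1..........1...1..............
156 .............1...1...11.........1.21.1................
154 ..............3311.1............1...22.214............
152 ............5....1.1...1..........3.2.2.2111..........
150 ............1.2...1.1.............11....1.1...........
148 ............2...1..................1111...............
146 ...............11.1.1................11.1.1...........
144 ...................................1...1.11...........
142 ...............1......................................
140 ............................1.........................
138 ..............1............1..........1.1.............
136 .................1.....1.....1........................
134 ........1.1.2.......1....1...1.1.3......1.1...........
132 .......1.15.3.2.2.1.2.....1........2.1.1..2.1.........
130 .....1...5.2.2..1.2.2...1.1...1313.1.1.1.1.1..........
128 .........1.....1........2...2.1.1..1.1.....1..........
126 ...............1...11..1..1...........................
124 .................1.....1.1.1111.......................
122 .................1.......1.1...1......................
120 ...................1.....1.1.........1................
118 ................1......111............................
116 ............................11.1......................
114 ............................1.1.11....................
112 ........................1.2...2.1.1...................
110 .............1.......1.22...2.....1...................
```

View pics/c4.png

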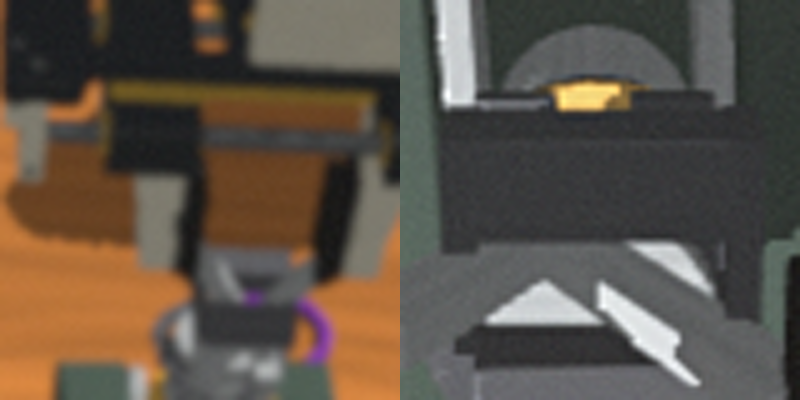

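```bash
python3 -m inch '0 -0.015 -0.06 0 0 0;0 0 -0.06 0 0 0;0 0 -0.06 0 0 0;0 0 0 0 0 0';python3 -m inch '0 0 -0.06 0 0 0;0 0 -0.04 0 0 0;0 0 0 0 0 0';python3 -m inch '0 0 -0.04 0 0 0;0 0 0 0 0 0'
```

```text
t: 11.95
eef_pos: [0.5591, 0.1424, 0.1999]
ee_rot: [0.459, 1.57, -2.642]
force: [-0.5, -0.0, -1.9]
width: 0.0528
t: 12.32
eef_pos: [0.5592, 0.1425, 0.197]
ee_rot: [0.517, 1.571, -2.584]
force: [-0.4, -0.8, -1.7]
width: 0.0527
t: 12.58
eef_pos: [0.5592, 0.1425, 0.1959]
ee_rot: [0.568, 1.571, -2.532]
force: [0.2, 0.5, -2.0]
width: 0.053
```

```bash
python3 -m inch '0 0 -0.03 0 0 0;0 0 0 0 0 0';python3 -m inch '0 0 -0.03 0 0 0;0 0 0 0 0 0';python3 -m inch '0 0 -0.03 0 0 0;0 0 0 0 0 0'
```

```text
t: 12.82
eef_pos: [0.5592, 0.1425, 0.195]
ee_rot: [0.642, 1.571, -2.459]
force: [-1.5, 0.2, -2.4]
width: 0.0526
t: 13.08
eef_pos: [0.5594, 0.1426, 0.1943]
ee_rot: [-2.937, 1.571, 0.246]
force: [-0.2, -0.2, -1.0]
width: 0.0527
t: 13.32
eef_pos: [0.5595, 0.1426, 0.1937]
ee_rot: [-2.97, 1.57, 0.213]
force: [-1.0, -0.8, 1.7]
width: 0.0529
```

```bash
python3 -m inch '0 0 0 0 0 0;0 0 0 0 0 0' 0.54 40;python3 -m inch '0 0 0 0 0 0;0 0 0 0 0 0' 0.5
```

```text
t: 13.58
eef_pos: [0.5595, 0.1426, 0.1934]
ee_rot: [-2.77, 1.57, 0.412]
force: [0.4, -0.0, 1.5]
width: 0.0477
t: 13.82
eef_pos: [0.5593, 0.1428, 0.1932]
ee_rot: [-1.979, 1.57, 1.204]
force: [0.3, 1.3, 0.4]
width: 0.0445
```

```bash
python3 -m inch '0 0 0 0 0 0;0 0 0 0 0 0' 0.45;python3 -m inch '0 0 0 0 0 0;0 0 0 0 0 0' 0.41
```

```text
t: 14.08
eef_pos: [0.5587, 0.1422, 0.1927]
ee_rot: [0.415, 1.569, -2.686]
force: [1.5, 0.0, -3.1]
width: 0.0398
t: 14.32
eef_pos: [0.559, 0.1423, 0.193]
ee_rot: [0.443, 1.57, -2.658]
force: [-0.6, 0.1, -2.8]
width: 0.0367
```

```bash
python3 -m inch '0 0 -0.03 0 0 0;0 0 0 0 0 0';python3 -m inch '0 0 -0.03 0 0 0;0 0 0 0 0 0'
```

```text
t: 14.58
eef_pos: [0.5591, 0.1425, 0.1922]
ee_rot: [0.399, 1.57, -2.702]
force: [-0.3, 0.9, -2.5]
width: 0.0362
t: 14.82
eef_pos: [0.5592, 0.1425, 0.1914]
ee_rot: [0.558, 1.571, -2.543]
force: [-0.2, 0.1, -3.4]
width: 0.0363
```

```bash
python3 -m inch '0 0 0 0 0 0;0 0 0 0 0 0;0 0 0 0 0 0' 0.384
python3 - <<'E'
from h import *
p=arm.grab_frame("wrist");C=cloud(p);np.savez("w5.npz",f=p["frame"],C=C)
near=(abs(C[...,0]-.558)<.03)&(abs(C[...,1]-.141)<.035)
m=near&(C[...,2]>.165)&(C[...,2]<.188);z=C[m][:,2];print("block top",np.median(z),len(z))
q=arm.grab_frame("scene");D=cloud(q)
for n,C in(("w",C),("s",D)):
    m=(C[...,0]>.53)&(C[...,0]<.575)&(abs(C[...,1]-.141)<.04)&(C[...,2]>.108)&(C[...,2]<.1365)
    Q=C[m]*1000;H,ze,yx=np.histogram2d(Q[:,2],Q[:,1],bins=[np.arange(108,138,1.5),np.arange(105,180,1.5)])
    print(n)
    for i in range(len(H)-1,-1,-1):print(round(ze[i],1),''.join('.' if v==0 else str(min(9,int(v))) for v in H[i]))
a=cv2.resize(q["frame"][120:200,320:400],None,fx=5,fy=5,interpolation=cv2.INTER_CUBIC)
b=cv2.resize(p["frame"][200:280,237:317],None,fx=5,fy=5,interpolation=cv2.INTER_CUBIC)
save("c5",np.hstack([a,b]))
E
```

```text
t: 15.2
eef_pos: [0.5593, 0.1425, 0.1915]
ee_rot: [-2.685, 1.571, 0.498]
force: [-0.2, 1.0, -2.6]
width: 0.0343
block top 0.1764320237411542 2980
w
135.0 ..............34155.3.........2.....454514.......
133.5 ..............2222..................222.22.......
132.0 ..............1211.................42.1121.......
130.5 ..............1121.................5..432........
129.0 ...........11.1122...............23622.211.......
127.5 ......38553532643...............8994...281.......
126.0 ......13413.22352...............5756....43.......
124.5 ......11.....1131...............21121....1.......
123.0 .............24.................111.11....1......
121.5 .............2.................1..1..............
120.0 .................................................
118.5 .............2.................1.................
117.0 ...............................31................
115.5 ............1....................................
114.0 ...............................21................
112.5 ...............................1.................
111.0 ...............................13................

[... 477 characters left out ...]
..111.2.11.112..............
124.5 ........1...........1...1..21..11..1.............
123.0 ............1.....121.11.....1.1.1...............
121.5 ......................1.1.......11...............
120.0 ...................1..1...2.2.11.................
118.5 ..................1.11.1.1.1.11..................
117.0 ......................1.1.1....1.................
115.5 .................2...1..1.1.1....................
114.0 ...................1111..2..1.11.1...............
112.5 ...................3..........1..................
111.0 ....................1....1..11...................
109.5 ..................1.1.12...1....11...............
108.0 ..................111.1.2.11.1..11...............
```

View pics/c5.png

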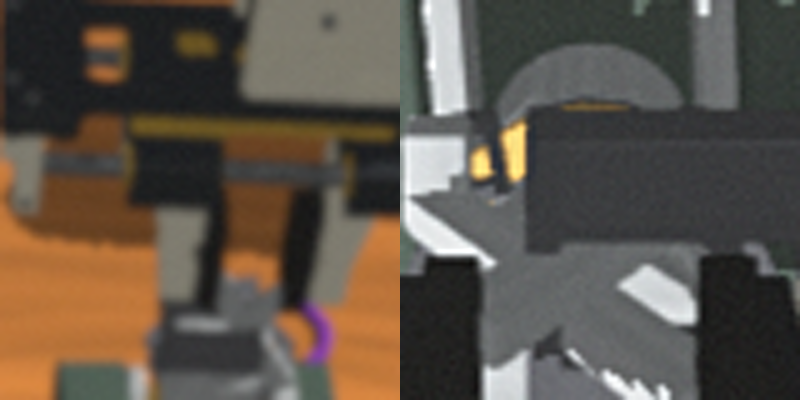

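```bash
python3 -m inch '0 0 0 0 0 0;0 0 -0.05 0 0 0;0 0 -0.05 0 0 0;0 0 0 0 0 0' 0.38; python3 -m inch '0 0 -0.1 0 0 0;0 0 -0.1 0 0 0;0 0 0 0 0 0'
```

```text
t: 15.8
eef_pos: [0.5591, 0.1425, 0.1882]
ee_rot: [0.381, 1.57, -2.72]
force: [0.1, -0.4, -2.6]
width: 0.0339
t: 16.18
eef_pos: [0.559, 0.1424, 0.182]
ee_rot: [0.457, 1.57, -2.644]
force: [0.5, 0.2, -2.6]
width: 0.0336
```

```bash
python3 -m inch '0 0 -0.1 0 0 0;0 0 -0.1 0 0 0;0 0 -0.1 0 0 0;0 0 0 0 0 0'; python3 -m inch '0 0 -0.05 0 0 0;0 0 -0.05 0 0 0;0 0 0 0 0 0'; python3 -m inch '0 0 -0.03 0 0 0;0 0 0 0 0 0'; python3 -m inch '0 0 -0.03 0 0 0;0 0 0 0 0 0'
```

```text
t: 16.68
eef_pos: [0.5591, 0.1424, 0.1731]
ee_rot: [0.435, 1.57, -2.666]
force: [0.2, 0.0, -2.5]
width: 0.0334
t: 17.05
eef_pos: [0.5592, 0.1425, 0.1703]
ee_rot: [0.538, 1.571, -2.563]
force: [0.7, -1.3, -1.3]
width: 0.0337
t: 17.3
eef_pos: [0.5592, 0.1425, 0.1695]
ee_rot: [0.391, 1.571, -2.71]
force: [-0.5, 0.4, -2.7]
width: 0.0335
t: 17.55
eef_pos: [0.5592, 0.1425, 0.1686]
ee_rot: [0.08, 1.571, -3.021]
force: [-0.0, -1.0, -3.8]
width: 0.0334
```

```bash
for i in 1 2; do python3 -m inch '0 0 -0.03 0 0 0;0 0 0 0 0 0'; done; python3 -m inch '0 0 -0.02 0 0 0;0 0 0 0 0 0'
```

```text
t: 17.8
eef_pos: [0.5592, 0.1425, 0.1677]
ee_rot: [0.374, 1.571, -2.727]
force: [0.2, 0.9, -2.5]
width: 0.034
t: 18.05
eef_pos: [0.5592, 0.1425, 0.1668]
ee_rot: [0.497, 1.571, -2.604]
force: [0.4, 1.1, -2.8]
width: 0.0334
t: 18.3
eef_pos: [0.5592, 0.1425, 0.1662]
ee_rot: [0.587, 1.571, -2.514]
force: [0.2, -0.8, -2.2]
width: 0.0333
```

```bash
python3 -m inch '0 0 -0.02 0 0 0;0 0 0 0 0 0'; python3 -m inch '0 0 -0.02 0 0 0;0 0 0 0 0 0'; python3 -m inch '0 0 -0.02 0 0 0;0 0 0 0 0 0'
```

```text
t: 18.55
eef_pos: [0.5592, 0.1425, 0.1656]
ee_rot: [-0.239, 1.571, 2.944]
force: [1.1, -0.4, -2.9]
width: 0.0334
t: 18.8
eef_pos: [0.5592, 0.1425, 0.165]
ee_rot: [-0.731, 1.571, 2.451]
force: [0.7, -0.3, -2.4]
width: 0.0334
t: 19.05
eef_pos: [0.5593, 0.1426, 0.1647]
ee_rot: [-2.941, 1.57, 0.241]
force: [-0.8, 0.3, 0.6]
width: 0.0339
```

```bash
python3 -m inch '0 0 -0.02 0 0 0;0 0 0 0 0 0'
python3 - <<'E'
from h import *
p=arm.grab_frame("wrist");q=arm.grab_frame("scene");
np.savez("w6.npz",f=p["frame"],C=cloud(p));np.savez("s6.npz",f=q["frame"],C=cloud(q))
C=cloud(p)
near=(abs(C[...,0]-.558)<.022)&(C[...,1]<.15)&(C[...,1]>.112)
m=near&(C[...,2]>.14)&(C[...,2]<.156);z=C[m][:,2];print("block top",np.median(z),len(z))
for n,C in(("w",C),("s",cloud(q))):
    m=(abs(C[...,0]-.535)<.04)&(abs(C[...,1]-.141)<.04)&(C[...,2]>.088)&(C[...,2]<.110)
    Q=C[m]*1000;print(n,np.histogram(Q[:,2],bins=np.arange(88,111,1)))
a=cv2.resize(q["frame"][120:200,310:390],None,fx=5,fy=5,interpolation=cv2.INTER_CUBIC)
b=cv2.resize(p["frame"][200:280,237:317],None,fx=5,fy=5,interpolation=cv2.INTER_CUBIC)
save("c6",np.hstack([a,b]))
E
```

```text
t: 19.3
eef_pos: [0.5595, 0.1426, 0.1643]
ee_rot: [-2.979, 1.57, 0.204]
force: [-1.1, -0.4, 3.3]
width: 0.0333
block top 0.1492630624294401 2658
w (array([ 0,  0,  0,  0,  0,  0,  1,  3,  9, 44, 11, 13, 39, 68, 39, 11, 10,
        8,  6, 11, 15, 62]), array([ 88,  89,  90,  91,  92,  93,  94,  95,  96,  97,  98,  99, 100,
       101, 102, 103, 104, 105, 106, 107, 108, 109, 110]))
s (array([10,  4,  2,  2,  1,  0,  0,  2,  3, 13, 11, 22, 25, 13, 16, 18, 19,
       12, 11,  8,  7,  3]), array([ 88,  89,  90,  91,  92,  93,  94,  95,  96,  97,  98,  99, 100,
       101, 102, 103, 104, 105, 106, 107, 108, 109, 110]))
```

```bash
python3 -m inch '0 0 0.01 0 0 0;0 0 0 0 0 0' 0.44; python3 -m inch '0 0 0 0 0 0;0 0 0 0 0 0' 0.5; python3 -m inch '0 0 0 0 0 0;0 0 0 0 0 0' 0.56;  python3 -m inch '0 0 0 0 0 0;0 0 0 0 0 0' 0.6
```

```text
t: 19.65
eef_pos: [0.5596, 0.1426, 0.1645]
ee_rot: [-2.92, 1.57, 0.262]
force: [-0.1, -1.2, 3.8]
width: 0.0384
t: 19.9
eef_pos: [0.5596, 0.1426, 0.1645]
ee_rot: [-2.883, 1.57, 0.299]
force: [0.2, -1.2, 5.1]
width: 0.0437
t: 20.15
eef_pos: [0.5596, 0.1426, 0.1646]
ee_rot: [-2.981, 1.57, 0.201]
force: [0.2, -0.2, 5.9]
width: 0.049
t: 20.4
eef_pos: [0.5596, 0.1426, 0.1645]
ee_rot: [-2.849, 1.57, 0.334]
force: [-1.3, -0.5, 6.4]
width: 0.0527
```

```bash
python3 -m inch '0 0 0.05 0 0 0;0 0 0.03 0 0 0;0 0 0 0 0 0'; python3 -m inch '0 0 0.06 0 0 0;0 0 0 0 0 0'; python3 -m inch '0 0 0.1 0 0 0;0 0 0 0 0 0'
```

```text
t: 20.78
eef_pos: [0.5589, 0.1424, 0.166]
ee_rot: [0.248, 1.57, -2.853]
force: [1.1, -0.5, -2.8]
width: 0.0527
t: 21.02
eef_pos: [0.5593, 0.1425, 0.1684]
ee_rot: [-2.602, 1.571, 0.58]
force: [-0.5, -0.1, -1.4]
width: 0.0527
t: 21.28
eef_pos: [0.5594, 0.1426, 0.1717]
ee_rot: [-2.747, 1.57, 0.436]
force: [-0.1, 0.6, -1.7]
width: 0.053
```

```bash
python3 -m inch '0 0 0.3 0 0 0;0 0 0.6 0 0 0;0 0 0.8 0 0 0;0 0 0.75 0 0 0;0 0 0 0 0 0;0 0 0 0 0 0'
python3 - <<'E'
from h import *
p=arm.grab_frame("wrist");C=cloud(p);np.savez("w7.npz",f=p["frame"],C=C)
q=arm.grab_frame("scene");D=cloud(q);np.savez("s7.npz",f=q["frame"],C=D)
m=(C[...,2]>.088)&(C[...,2]<.112)&(abs(C[...,0]-.535)<.04)&(abs(C[...,1]-.1405)<.04)
print(np.histogram(C[m][:,2]*1000,bins=np.arange(88,113,1)))
f=p["frame"].astype(int);br=f.max(-1)-f.min(-1)
for lo,hi in((.0995,.1035),(.095,.0995)):
    k=(C[...,2]>lo)&(C[...,2]<hi)&(C[...,0]>.545)&(C[...,0]<.572)&(abs(C[...,1]-.1415)<.03)
    Q=C[k][:,:2]*1000;H,ye,xe=np.histogram2d(Q[:,0],Q[:,1],bins=[np.arange(544,572,1),np.arange(112,172,1)])
    for i in range(len(H)-1,-1,-1):print(int(ye[i]),''.join('.' if v==0 else str(min(9,int(v))) for v in H[i][::-1]))
a=cv2.resize(q["frame"][140:240,310:410],None,fx=4,fy=4,interpolation=cv2.INTER_CUBIC)
b=cv2.resize(p["frame"][180:260,237:317],None,fx=5,fy=5,interpolation=cv2.INTER_CUBIC)
save("c7",np.hstack([a,b]))
E
```

```text
t: 22.02
eef_pos: [0.5588, 0.1424, 0.2442]
ee_rot: [-0.083, 1.57, 3.1]
force: [-0.5, 0.9, -2.6]
width: 0.0528
(array([  0,   0,   0,   0,   0,   0,   4,  12,  37, 101,  53,  28,  79,
       199, 107,  12,   8,  10,  14,   8,  10,  13,  10,   7]), array([ 88,  89,  90,  91,  92,  93,  94,  95,  96,  97,  98,  99, 100,
       101, 102, 103, 104, 105, 106, 107, 108, 109, 110, 111, 112]))
570 ...........................................................
569 ...........................................................
568 ...........................................................
567 ...........................................................
566 ...........................................................
565 ..........................................111..............
564 .................................121212222113..............
563 ............1111.1121211.........212.21.111111.............
562 ...........1.11121121111..........1.1..1....11.............
561 ...........221.111121111.........2..........11.............
560 .............11......111.........12.........11.............
559 ....
[... 2043 characters left out ...]
 .....................1..1111111.11..12311111...............
553 ...................2111.11111.111..........................
552 ..................1.....12112221.2.........................
551 ..........................1111112............1.............
550 ........................1211..121211111111..121............
549 .............11..1111211112212.1.11111111......1...........
548 ............11....111.11111.1.1.2111.111.......2...........
547 ...........11......1.1111121.111....2.1.........1..........
546 ..........11........2111..............1.........12.........
545 .........21........................................1.......
544 ...........................................................
```

View pics/c7.png

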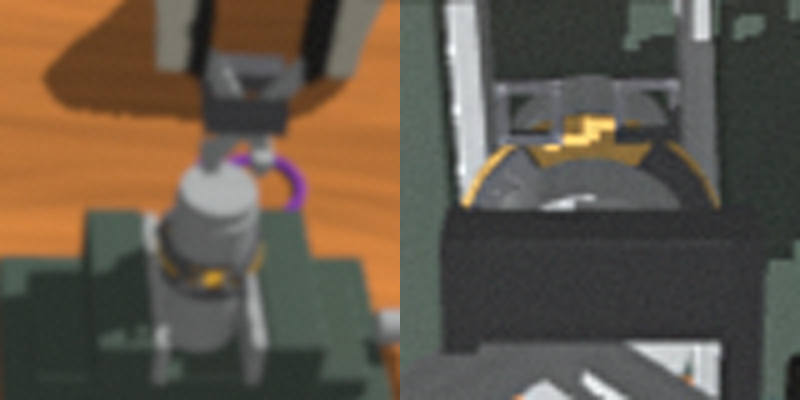

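The ring's top is at about 101.5 mm and the washer at about 97.5 mm, so the ring lies on the washer. The eyes are about 22 mm apart, so it has contracted in the groove. The image shows it level. Now I'll take the pliers back.

```bash
python3 -m inch '0.02 -0.5 0 0 0 -0.1;0.02 -0.95 0 0 0 -0.1;0.02 -0.95 0 0 0 -0.1;0.02 -0.95 0 0 0 -0.1;0.02 -0.95 0 0 0 -0.1;0.02 -0.95 0 0 0 -0.1;0.02 -0.95 0 0 0 -0.1;0.02 -0.95 0 0 0 -0.1;0.02 -0.95 0 0 0 -0.1;0.02 -0.95 0 0 0 -0.1;0.02 -0.95 0 0 0 -0.1;0.02 -0.95 0 0 0 -0.1'; python3 -m inch '0 -0.6 0 0 0 -0.03;0 -0.5 0 0 0 0;0 0 0 0 0 0;0 0 0 0 0 0'
python3 - <<'E'
from h import *
from scipy.spatial.transform import Rotation as R
print(R.from_euler('xyz',arm.get_state()['ee_rot']).as_matrix().round(3))
p=arm.grab_frame("wrist");C=cloud(p);np.savez("w8.npz",f=p["frame"],C=C)
near=(abs(C[...,0]-.565)<.03)&(abs(C[...,1]+.22)<.03)
Q=C[near&(C[...,2]>.226)&(C[...,2]<.234)];print("block",np.median(Q[:,2]),cv2.minAreaRect((Q[:,:2]*1000).astype(np.float32)),Q[:,:2].mean(0))
d=np.load("w3.npz");C3=d["C"];n3=(abs(C3[...,0]-.558)<.03)&(abs(C3[...,1]-.14)<.03)
Q=C3[n3&(C3[...,2]>.226)&(C3[...,2]<.234)];print("block w3",np.median(Q[:,2]),cv2.minAreaRect((Q[:,:2]*1000).astype(np.float32)))
E
```

```text
t: 23.62
eef_pos: [0.5658, -0.1876, 0.2443]
ee_rot: [0.108, 1.57, -3.099]
force: [0.9, 0.5, -2.5]
width: 0.0529
t: 24.12
eef_pos: [0.5664, -0.2186, 0.2448]
ee_rot: [-1.3, 1.571, 1.775]
force: [0.6, -1.2, -1.5]
width: 0.0528
[[-0.    -0.066 -0.998]
 [ 0.    -0.998  0.066]
 [-1.    -0.     0.   ]]
block 0.22973580070188163 ((565.6810302734375, -219.6282196044922), (40.096046447753906, 40.82650375366211), 86.39312744140625) [ 0.56746285 -0.21987726]
block w3 0.2293847046348651 ((557.529052734375, 141.00108337402344), (40.66844940185547, 39.80593490600586), 1.9061002731323242)
```

```bash
python3 -m inch '-0.02 0.03 -0.5 0 0 0;0 0 -0.9 0 0 0;0 0 -0.9 0 0 0;0 0 -0.9 0 0 0;0 0 -0.9 0 0 0;0 0 -0.6 0 0 0;0 0 -0.3 0 0 0;0 0 0 0 0 0;0 0 0 0 0 0';python3 -m inch '0 0 -0.1 0 0 0;0 0 -0.08 0 0 0;0 0 0 0 0 0';python3 -m inch '0 0 -0.04 0 0 0;0 0 0 0 0 0'
```

```text
t: 25.3
eef_pos: [0.5664, -0.2181, 0.0956]
ee_rot: [2.949, 1.57, -0.259]
force: [0.4, -0.1, -2.4]
width: 0.0526
t: 25.68
eef_pos: [0.5657, -0.2181, 0.0894]
ee_rot: [-0.306, 1.571, 2.769]
force: [0.6, 0.1, -1.4]
width: 0.0528
t: 25.92
eef_pos: [0.5658, -0.2181, 0.0882]
ee_rot: [-0.075, 1.571, 3.0]
force: [1.2, 0.1, -2.4]
width: 0.0529
```

```bash
python3 -m inch '0 0 -0.04 0 0 0;0 0 0 0 0 0';python3 -m inch '0 0 -0.03 0 0 0;0 0 0 0 0 0';python3 -m inch '0 0 -0.02 0 0 0;0 0 0 0 0 0'
```

```text
t: 26.18
eef_pos: [0.5658, -0.2181, 0.087]
ee_rot: [0.043, 1.571, 3.118]
force: [0.6, 0.3, -1.9]
width: 0.0529
t: 26.42
eef_pos: [0.5659, -0.2181, 0.0862]
ee_rot: [2.278, 1.571, -0.93]
force: [-0.3, 0.5, -2.8]
width: 0.0528
t: 26.68
eef_pos: [0.5659, -0.2181, 0.086]
ee_rot: [2.788, 1.571, -0.42]
force: [-2.4, 1.9, 4.9]
width: 0.0527
```

```bash
python3 -m inch '0 0 0 0 0 0;0 0 0 0 0 0' 0.65;python3 -m inch '0 0 0 0 0 0;0 0 0 0 0 0;0 0 0 0 0 0;0 0 0 0 0 0' 1; python3 -m inch '0 0 0.3 0 0 0;0 0 0.8 0 0 0;0 0 1 0 0 0;0 0 1 0 0 0;0 0 1 0 0 0;0 0 1 0 0 0;0.5 0 1 0 0 0;0 0 0.4 0 0 0;0 0 0 0 0 0;0 0 0 0 0 0'
python3 - <<'E'
from h import *
p=arm.grab_frame("wrist");C=cloud(p)
R=lambda lo,hi:C[(C[...,2]>lo)&(C[...,2]<hi)&(C[...,0]>.48)&(C[...,0]<.65)&(C[...,1]>-.32)&(C[...,1]<-.13)]
Q=R(.117,.13);print(Q[:,2].max(),cv2.minAreaRect((Q[:,:2]*1000).astype(np.float32)))
ym=Q[:,1].mean()
for s in(1,-1):q=Q[(Q[:,1]-ym)*s>0];print(q.mean(0),len(q))
f=p["frame"].astype(int);m=(f.max(-1)-f.min(-1)<25)&(C[...,2]>.067)&(C[...,2]<.077)&(abs(C[...,0]-.565)<.03)&(abs(C[...,1]+.219)<.024)
print("block",np.median(C[m][:,2]),cv2.minAreaRect((C[m][:,:2]*1000).astype(np.float32)))
a=arm.grab_frame("top");D=cloud(a)
for n,(x,y) in dict(bearing=(.483,.004),oiler=(.7,.265),tin=(.7,-.293),screwdriver=(.749,.01)).items():
    r=arm.place_of(a,n)[0];print(n,np.round(r["position"]*np.array([560,420])),round(r["confidence"],2))
b=cv2.resize(p["frame"][140:260,200:360],None,fx=4,fy=4,interpolation=cv2.INTER_CUBIC);save("end",b)
E
```

```text
t: 26.92
eef_pos: [0.5661, -0.2182, 0.0856]
ee_rot: [-3.138, 1.57, -0.063]
force: [0.7, -0.2, 0.8]
width: 0.0569
t: 27.42
eef_pos: [0.5659, -0.2181, 0.0855]
ee_rot: [-1.501, 1.571, 1.574]
force: [-0.8, -0.5, -0.6]
width: 0.0866
t: 28.68
eef_pos: [0.5799, -0.2179, 0.2793]
ee_rot: [-0.246, 1.569, 2.829]
force: [0.3, -0.6, 0.3]
width: 0.0874
0.12591434088943187 ((566.0676879882812, -218.7935791015625), (55.694271087646484, 23.644439697265625), 86.2037124633789)
[ 0.56800147 -0.19422385  0.12253796] 164
[ 0.56447857 -0.2437014   0.12277516] 149
block 0.07107508981932742 ((566.080810546875, -220.20578002929688), (42.36784744262695, 39.28053283691406), 86.19393157958984)Traceback (most recent call last):
  File "<stdin>", line 11, in <module>
IndexError: list index out of range
```

```bash
python3 - <<'E'
from h import *
a=arm.grab_frame("top");C=cloud(a)
for n in("bearing","oiler","tin","screwdriver"):
    r=arm.place_of(a,n)[:1];print(n,[(np.round(k["position"]*np.array([560,420])),round(k["confidence"],2)) for k in r])
m=(C[...,2]>.126)&(C[...,2]<.134)&(C[...,0]>.552)&(C[...,0]<.57)&(abs(C[...,1]-.141)<.03);print("points left at old ring height",m.sum())
print(arm.job_done())
E
```

```text
bearing []
oiler [(array([157., 156.]), 0.55)]
tin []
screwdriver [(array([356., 217.]), 0.54)]
points left at old ring height 0
the job is handed in; nothing more can be done
None
```

The snap ring is in its groove, the pliers are back upright and seated in their stand, and I handed the job in about 29 s into the 61 s allowed.

**What I did:**
- I put the plier tips into the ring's eyes and spread it to a slide of about 22.5 mm, which should be about 0.155 rad by the figures given; the angle was not measured directly.
- I brought it down until the wrist force stepped from −2.6 N to +0.6 N, and +3.3 N on the next small step. There I let it contract.

**Last checks:**
- **Ring:** After I pulled the tips out, its top measured 101.5 mm and the washer 97.5 mm, which matches the 4 mm ring lying on the washer. The eyes were about 22 mm apart, so it has closed rather than clamped on the land.
- **Felt contact:** At that depth the pliers' guide block was also within about 0.5 mm of the spindle's top. The force alone could not tell the two apart, so I confirmed the seating from the depth image.
- **Pliers:** They are within 1 mm of where they started, at the same height and angle.

**Checks that failed or were weak:**
- **Bystanders:** In the last top picture the network missed the bearing and the tin, and it put the screwdriver on the stand. It found only the oiler, about where it had been. I didn't measure the others again, but no contact force showed on any pass.
- **Final picture:** The closing close-up was not saved because that check script stopped early, so the final state of the pliers rests on depth numbers. The ring has not been measured since its last picture, before I carried the pliers back.
- **Typed moves:** Two small downward steps were run through a short shell loop instead of being typed out one by one.

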